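Index the marker carousel to its next station

TASK

The marker carousel is locked by its sprung plunger. Pull the yellow plunger handle out along its slant, swing the carousel counter-clockwise (seen from above) to the next station, feeling for the hidden slot, and let the plunger drop fully home there. Keep both red arrow markers standing on the deck, leave the lead pig, caliper and acrylic disc where they are, and let go of the handle.

Things in the scene. Friction and masses are not known exactly. Their poses are not given: they have to be found in the camera images.
- carousel: Fixed dark steel foot of the carousel, 236 mm across, 30 mm high. Origin: centre of its underside, on the vertical turning axis; z up. On it turns the head: an aluminium drum 172 mm across (32 to 86 mm above the shelf), a column 40 mm thick, and a round deck. The plunger is carried by the head, so the head is turned by leading the handle round this axis.
- head (a joint): Angle of the head about the vertical axis, rad, counter-clockwise from above positive, 0 = the station where it starts, locked. Stops at -0.25 and 1.35. Friction about 0.12 N m. The only other slot lies somewhere between 0.65 and 1.0 rad; just where is hidden under the drum and differs from time to time.
- plunger (a joint): Draw of the plunger along its slant, m: 0 = home in a slot, 0.016 = fully drawn. Above 0.010 its pin is clear of the slot. Let go between slots, it rides on the index track at about 0.010 and still turns with the head. Over a slot its spring pulls it home (6 N at 0, 12 N at 0.013) and locks the head with about 0.02 rad of play either way.
- handle (a point): Middle of the yellow plunger handle, a round bar 26 mm thick, 60 mm long (30 mm either way). At home it is 120 mm from the turning axis and 117 mm above the shelf. z axis: along the handle, outwards and up, 40 degrees from vertical in the radial plane; the plunger is drawn along +z. y axis: level, tangential. Towards the drum a boss 36 mm across begins 42 mm from this point at home.
- deck (a point): Centre of the round deck's top face, on the turning axis, 226 mm above the shelf. The deck is 220 mm across, 10 mm thick and turns with the head. The handle leans out from under its edge, so a hand coming straight down meets the deck: come in along the handle's slant.
- arrow_a: Red acrylic arrow marker standing loose on the deck, pointing up: foot 46 x 50 x 8 mm, 89 mm high, 90 g. Origin: centre of its underside; z up.
- arrow_b: The other arrow marker, the same.
- pig: Squat dull lead pig with its lid on, 82 mm across, 92 mm high, 2.5 kg, standing on the shelf. Origin: centre of its underside. Leave it alone.
- caliper: Steel caliper lying on the shelf, 180 mm long along its x axis. Origin: under the middle of its beam. Leave it alone.
- bead_disc: Clear acrylic disc with one lead bead, 100 mm across, 10 mm thick, lying on the shelf. Origin: centre of its underside. Leave it alone.
Mind the look-alikes: they are no part of the job. Leave any green, grey or white look-alike of the arrow_b alone.

How it is judged:
By the outcome, as a careful person would: the job done as asked, in the order asked, and still so for the second after the job is handed in, with the robot touching nothing.
It also fails if it takes over 42 s, if anything falls off the work surface, if the arm or the gripper's body presses on something with over 40 N, if the wrist force passes 120 N, or if a joint passes its speed limit or range.

ROBOT

A 7-joint arm with a two-finger parallel gripper is mounted at the origin on the work surface. World frame = base frame: x ahead of the robot, y to its left, z up, the work surface at z = 0. Lengths are in m, angles in rad, forces in N, time in s.
With the tool pointing down it reaches from about 0.4 to 0.85 m from the base axis. Payload 10.4 kg.
Tool frame: the origin (TCP) lies at the very end of the fingers, on their centre line; the grasp point (between the pads) lies 19 mm behind it; z points along the fingers, y is the line along which they close (so a half turn about z gives the same grasp; the last joint's range is limited). The gripper opens to 85 mm and grips with 20 to 120 N. Pads are 22 mm wide; open, the fingers measure 114 mm over their backs; the gripper's body (76 mm by 85 mm) begins 54 mm behind the grasp point. The pads swing forward as they close: fully open they stand 13 mm farther back than shut.
Start: joints at [1.132, 0.332, -0.065, 1.46, 0.022, 1.35, -0.088], TCP at [0.252, -0.572, 0.231] pointing down, gripper open.
Joint ranges: [-2.6, 2.6], [-0.5, 2.12], [-1.47, 1.34], [0.16, 2.42], [-1.27, 4.41], [0.06, 2.06], [-2.6, 2.6]. Speed limits (rad/s): [2.22, 2.22, 2.79, 2.79, 3.14, 3.14, 3.14].

INTERFACE

Orientations are given as a unit quaternion [x, y, z, w].
In Python, from workcell import * gives the robot as it stands.
- The arm moves only by the tool step_arm, never from a script. Its argument "commands" is one flat list of numbers, 7 for each row, row after row: the finger opening in mm, from 0 to 85.4, then the shift along the world's x, y, z as a fraction of full scale, then the turn, a rotation vector about the world's x, y, z as a fraction of full scale. A call has exactly 10 rows; each row is the pose to reach, as a shift and turn from the pose commanded when the call began, turning the shorter way round; what a row does not reach only later rows make up. Full scale, the value 1, is 0.6 m for a shift and pi rad for a turn. A row lasts 1/8 s, in which the tool goes at most 62.5 mm and 10.7 degrees, less where a joint would pass 70% of its speed; a pose out of reach is approached as far as the arm can. A call with a number of a shift or a turn outside -1 to 1 is refused whole. A call with a gripper value outside its range is refused whole. The fingers move at their own pace and stop on an object; "squeeze" is the grip in N (left out, the last holds). Time passes only in rows, so rows that repeat a pose let the fingers close, or fill a call up. It gives the time, the measured TCP pose, the force, the opening and the grip force at its end, in the units of the state.
- get_obs(): the state, without advancing time (a new reading comes with each control period).
- camera(name): name is "scene" or "top" or "wrist"; returns the picture (420x560x3 uint8, red, green, blue); there is no depth.
- camera_params(name): a dict with "mtx" (3x3 intrinsics, pixels), "extrinsics" (4x4, takes a point from world to camera coordinates); the wrist camera has in their place "tool_from_camera" (4x4, takes a point from camera to tool coordinates, whose origin is the TCP and whose axes are the flange's). Camera axes: x right, y down, z forward; pixel columns grow to the right and rows downward; lengths in m; the calibration is good to about 2 mm. A picture is of the moment at which its call begins: read the wrist's pose just before it. camera_params takes no time and is no camera call.
- hand_in(): hands the job in; it is judged then, once.
The state is a dict: "clock": time; "joint_pos": joint angles; "joint_velocities": joint speeds; "tau": joint torques, N m; "position": TCP position; "ee_rot": TCP orientation; "ft_force": force on the tool from outside, world axes, zero at the start; "torque": the same for the moment, N m; "grip_width": opening from 0.0 (shut) to 1.0 (fully open); "grasp_force": force on a finger pad.
Only numpy, scipy, OpenCV 4.12 (cv2) and the standard library are available. Lean on these libraries where they do the work, as an engineer would, in place of code of your own. Each camera call takes 0.05 s, during which the arm holds its last target. There are 200 camera calls.

## Working session

There is one attempt and no reset: what is moved stays moved. The work goes in short steps, Python scripts to look and compute and a tool call to move; the robot and the scene stay as the last step left them, time stands still between calls to the robot, and variables do not carry over. Pictures are saved under pics/ and viewed, at most 10 in all, crops included, and the job is handed in when it is done.

Besides the shell and the picture viewer there is one more tool, called after ">>>" as name(argument=value, ...) on one line, values as JSON. step_arm: Moves the arm, as the interface text tells. Its arguments: {"type":"object","properties":{"commands":{"type":"array","items":{"type":"number"}},"squeeze":{"type":"number"}},"required":["commands"]}

```bash
mkdir -p pics; ls; python3 - <<'E'
from workcell import *
import cv2,numpy as np
for n in("scene","top"):
    cv2.imwrite(f"pics/{n}0.png",camera(n)[:,:,::-1])
    p=camera_params(n);print(n,np.round(p["mtx"],1).tolist(),np.round(p["extrinsics"],4).tolist())
print(camera_params("wrist"))
print(get_obs())
E
```

```text
pics
scene [[458.4, 0.0, 282.6], [0.0, 458.4, 208.1], [0.0, 0.0, 1.0]] [[0.8828, 0.4695, -0.0129, -0.4869], [0.316, -0.6141, -0.7232, -0.053], [-0.3474, 0.6344, -0.6906, 1.5204], [0.0, 0.0, 0.0, 1.0]]
top [[467.6, 0.0, 284.7], [0.0, 467.6, 209.0], [0.0, 0.0, 1.0]] [[-0.0306, -0.9995, -0.0045, 0.0112], [-0.9731, 0.0308, -0.2283, 0.5512], [0.2283, -0.0026, -0.9736, 1.4568], [0.0, 0.0, 0.0, 1.0]]
{'mtx': array([[354.43500118,   0.        , 281.28827065],
       [  0.        , 354.43500118, 207.82221666],
       [  0.        ,   0.        ,   1.        ]]), 'tool_from_camera': array([[ 3.08614102e-04, -9.57301798e-01, -2.89090249e-01,
         7.31692867e-02],
       [ 9.99998541e-01, -1.90260781e-04,  1.69756898e-03,
        -3.90701840e-04],
       [-1.68008838e-03, -2.89090351e-01,  9.57300343e-01,
        -1.43117912e-01],
       [ 0.00000000e+00,  0.00000000e+00,  0.00000000e+00,
         1.00000000e+00]])}
{'clock': 0.1, 'joint_pos': array([ 1.13243038,  0.33281198, -0.06471481,  1.4608358 ,  0.02162304,
        1.34992565, -0.08849309]), 'joint_velocities': array([-0.00019936, -0.00120162, -0.00052437, -0.00053879, -0.00050735,
       -0.00074593, -0.00021893]), 'tau': array([ 2.47452139e-03, -6.26737905e+01,  4.98836150e-02, -3.92431068e+01,
        1.63883425e-02,  6.80137266e-03, -4.04879245e-05]), 'position': array([ 0.25229438, -0.57144873,  0.23060376]), 'ee_rot': array([ 9.78465220e-01,  2.06410758e-01, -1.69464202e-04, -6.19441189e-04]), 'ft_force': array([ 0.93309665, -1.12508931, -0.30796916]), 'torque': array([ 0.00313472,  0.01103025, -0.04648834]), 'grasp_force': 0.0, 'grip_width': 1.000850141748536}
```

View pics/scene0.png

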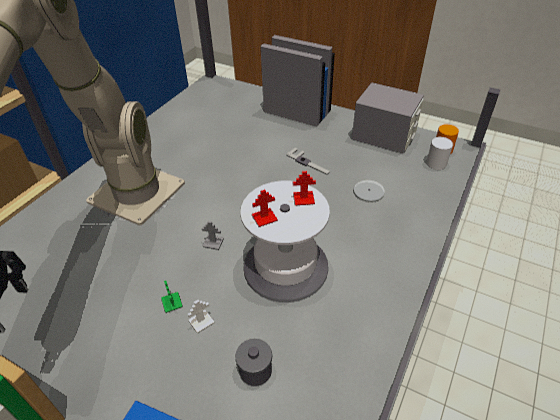

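View pics/top0.png

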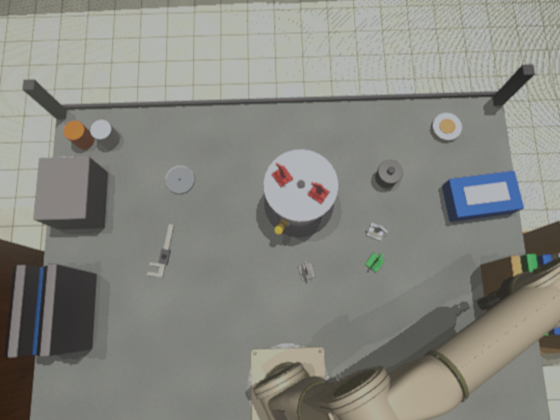

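The scene picture shows the carousel at about (285,240), with both red arrows on the deck at (263,208) and (304,190). The grey (212,235), green (171,299) and white (200,316) look-alikes stand on the shelf. In the top picture the deck centre is at about (301,185), and the yellow handle shows at (280,229), on the robot's side.

```bash
cat > h.py <<'E'
from workcell import *
import cv2,numpy as np
def ray(n,uv,z):
    p=camera_params(n);E=p["extrinsics"];R=E[:3,:3];c=-R.T@E[:3,3]
    d=R.T@np.linalg.inv(p["mtx"])@np.array([uv[0],uv[1],1.]);return c+d*(z-c[2])/d[2]
E
python3 - <<'E'
from h import *
im=cv2.imread("pics/top0.png");hsv=cv2.cvtColor(im,cv2.COLOR_BGR2HSV)
m=cv2.inRange(hsv,(22,120,90),(35,255,255));m[:, :230]=0;m[:,340:]=0
ys,xs=np.nonzero(m);print("yellow",len(xs),xs.min(),xs.max(),ys.min(),ys.max(),xs.mean(),ys.mean())
# deck: points on bright disc boundary -> plane 0.226 -> circle
for n,c0,box in(("top",(301,185),(255,145,345,226)),("scene",(285,212),(235,178,335,248))):
    im=cv2.imread(f"pics/{n}0.png");hsv=cv2.cvtColor(im,cv2.COLOR_BGR2HSV)
    g=((hsv[...,2]>165)&(hsv[...,1]<40)|((hsv[...,1]>150)&((hsv[...,0]<10)|(hsv[...,0]>170)))).astype(np.uint8)
    k=np.zeros_like(g);x0,y0,x1,y1=box;k[y0:y1,x0:x1]=g[y0:y1,x0:x1]
    cs=max(cv2.findContours(k,0,1)[0],key=cv2.contourArea);h=cv2.convexHull(cs)[:,0]
    P=np.array([ray(n,q,.226)[:2] for q in h])
    (c,r)=cv2.minEnclosingCircle(P.astype(np.float32));
    e=cv2.fitEllipse(h);print(n,"circle",c,r,"ell",e,ray(n,e[0],.226))
for z in(.12,.14):print(ray("top",(xs.mean(),ys.mean()),z))
x0=240;y0=200;cv2.imwrite("pics/crop.png",cv2.resize(cv2.imread("pics/top0.png")[y0:y0+60,x0:x0+80],None,fx=8,fy=8,interpolation=2))
E
```

```text
yellow 64 275 285 222 233 278.703125 228.921875
top circle (0.5868330001831055, -0.05380558222532272) 0.10857979953289032 ell ((300.4100341796875, 184.716552734375), (70.68633270263672, 73.82664489746094), 96.29998779296875) [ 0.58479219 -0.05385325  0.226     ]
scene circle (0.588639497756958, -0.03920641168951988) 0.12418077886104584 ell ((285.74066162109375, 209.9591064453125), (65.13365173339844, 90.0702896118164), 83.07450866699219) [ 0.59263194 -0.05488842  0.226     ]
[0.47527171 0.0146196  0.12      ]
[0.47146428 0.01438678 0.14      ]
```

View pics/crop.png

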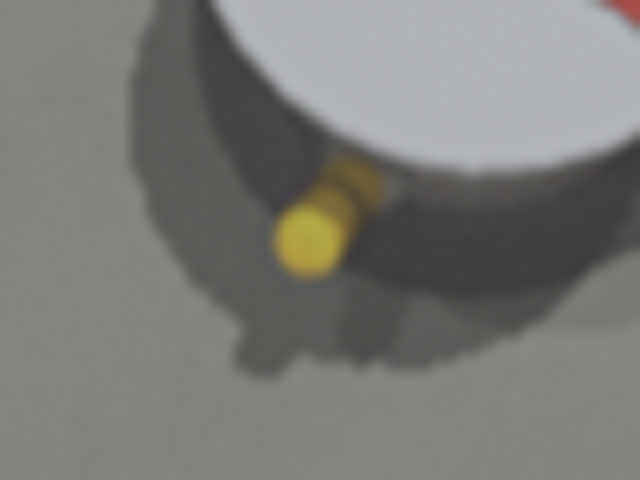

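The enlarged crop shows the yellow handle's end cap at top pixel (278.5,230.1). Nothing else yellow is near it, so this is the plunger handle, at an azimuth of about 149.5° from the axis. Next I work out the approach.

```bash
cat >> h.py <<'E'
from scipy.spatial.transform import Rotation as Ro
C=np.array([.586,-.054,0]);AZ=np.radians(149.5)
def goal(s,th=0,C=C,az=None,off=0):
    a=(AZ if az is None else az)+th
    rad=np.array([np.cos(a),np.sin(a),0]);d=np.sin(np.radians(40))*rad+np.array([0,0,np.cos(np.radians(40))])
    y=-np.array([-np.sin(a),np.cos(a),0]);z=-d;x=np.cross(y,z)
    return C+.12*rad+[0,0,.117]+s*d, Ro.from_matrix(np.c_[x,y,z])
def cmd(p,R,p0=None,R0=None):
    o=get_obs();p0=o["position"] if p0 is None else p0;R0=Ro.from_quat(o["ee_rot"]) if R0 is None else R0
    return np.round(np.r_[(p-p0)/.6,(R*R0.inv()).as_rotvec()/np.pi],4)
E
python3 - <<'E'
from h import *
p,R=goal(.07);print(p,ray("top",(278.5,230.1),.14),goal(.03)[0])
c=cmd(p,R);print(c,np.linalg.norm(c[3:])*180)
print(cmd(np.array([.36,-.2,.3]),R))
E
```

```text
[0.44383538 0.02974136 0.17062311] [0.4678282  0.01510779 0.14      ] [0.46598916 0.01669178 0.13998133]
[ 0.3192  1.002  -0.1    -0.2713  0.0153  0.6645] 129.22420892386998
[ 0.1795  0.6191  0.1157 -0.2713  0.0153  0.6645]
```

>>> step_arm(commands=[85,0.02,0.07,0.115,-0.019,0.001,0.047,85,0.04,0.14,0.115,-0.038,0.002,0.093,85,0.06,0.21,0.115,-0.057,0.003,0.14,85,0.08,0.28,0.115,-0.076,0.004,0.186,85,0.1,0.35,0.115,-0.095,0.005,0.233,85,0.12,0.42,0.115,-0.114,0.007,0.279,85,0.14,0.49,0.115,-0.133,0.008,0.326,85,0.16,0.56,0.115,-0.152,0.009,0.372,85,0.18,0.62,0.115,-0.171,0.01,0.419,85,0.18,0.62,0.115,-0.19,0.011,0.465])

```text
clock: 1.35
position: [0.3664, -0.2047, 0.3004]
ee_rot: [0.584, 0.77, -0.07, 0.248]
ft_force: [-1.2, -1.1, -0.0]
grip_width: 0.993
grasp_force: 0.0
```

```bash
python3 - <<'E'
from h import *
p,R=goal(.07);print(cmd(p,R));o=get_obs();print(o["joint_pos"],o["clock"],o["ft_force"])
E
```

```text
[ 0.129   0.3908 -0.2163 -0.0892  0.0039  0.2216]
[ 0.41049837 -0.49820687 -0.21944964  2.17588651  0.26784669  1.06974677
  0.38562014] 1.35 [-1.16476701 -1.10630474 -0.02008226]
```

>>> step_arm(commands=[85,0.01,0.05,-0.02,-0.009,0,0.022,85,0.02,0.1,-0.04,-0.018,0,0.044,85,0.03,0.15,-0.06,-0.027,0.001,0.066,85,0.04,0.2,-0.08,-0.036,0.001,0.089,85,0.05,0.25,-0.11,-0.045,0.002,0.111,85,0.07,0.3,-0.14,-0.054,0.002,0.133,85,0.09,0.35,-0.17,-0.063,0.003,0.155,85,0.11,0.38,-0.2,-0.072,0.003,0.178,85,0.13,0.39,-0.216,-0.081,0.004,0.2,85,0.13,0.39,-0.216,-0.089,0.004,0.222])

```text
clock: 2.6
position: [0.4442, 0.0289, 0.1691]
ee_rot: [0.247, 0.907, -0.09, 0.328]
ft_force: [-0.4, -0.2, -0.1]
grip_width: 0.996
grasp_force: 0.0
```

```bash
python3 - <<'E'
from h import *
p,R=goal(.07);print(cmd(p,R));o=get_obs();print(o["joint_pos"],o["clock"],o["ft_force"])
cv2.imwrite("pics/w1.png",camera("wrist")[:,:,::-1])
T=camera_params("wrist")["tool_from_camera"];Tw=np.eye(4);Tw[:3,:3]=Ro.from_quat(o["ee_rot"]).as_matrix();Tw[:3,3]=o["position"]
E=np.linalg.inv(Tw@T)
for s in(-.03,.03):
    q=E@np.r_[goal(s)[0],1];q=camera_params("wrist")["mtx"]@q[:3];print(s,q[:2]/q[2])
E
```

```text
[-0.0007  0.0015  0.0026 -0.0003 -0.0014  0.    ]
[-0.16585695 -0.28598455 -0.43211641  2.39228266  0.71292896  0.82353424
 -0.0093331 ] 2.6 [-0.3912824  -0.24293663 -0.11654707]
-0.03 [282.61009411 209.45013207]
0.03 [282.8452945  241.13617842]
```

View pics/w1.png

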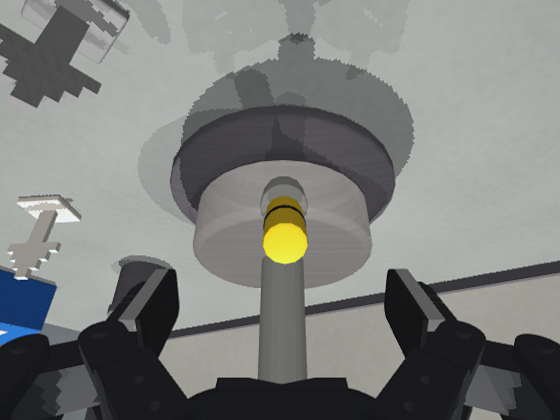

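The wrist picture shows the handle's end cap at (285,244), against a prediction of (283,241), so it's centred between the open fingers to within 2 mm. I go in along the slant and close.

>>> step_arm(commands=[85,0.013,-0.008,-0.018,0,0,0,85,0.027,-0.015,-0.036,0,0,0,85,0.041,-0.023,-0.053,0,0,0,85,0.054,-0.03,-0.07,0,0,0,85,0.068,-0.038,-0.088,0,0,0,85,0.08,-0.045,-0.105,0,0,0,60,0.08,-0.045,-0.105,0,0,0,35,0.08,-0.045,-0.105,0,0,0,15,0.08,-0.045,-0.105,0,0,0,15,0.08,-0.045,-0.105,0,0,0], squeeze=50)

```text
clock: 3.9
position: [0.4924, 0.0019, 0.108]
ee_rot: [0.249, 0.907, -0.089, 0.329]
ft_force: [-5.3, 1.1, 5.1]
grip_width: 0.29
grasp_force: 48.5
```

```bash
python3 - <<'E'
from h import *
o=get_obs();p=o["position"];print(p,cmd(*goal(-.013)),o["ft_force"],o["torque"],o["joint_pos"],o["grip_width"])
E
```

```text
[0.49241557 0.00191384 0.10797653] [-0.0044  0.0012 -0.0016 -0.0008 -0.0003  0.0009] [-5.26346066  1.12626797  5.05362938] [ 0.22823426  0.82631421 -0.24008266] [-0.07682128 -0.06728232 -0.4091768   2.38659468  0.99690437  0.67549423
 -0.21732924] 0.29047442124205086
```

>>> step_arm(commands=[15,-0.002,0.001,0.003,0,0,0,15,-0.004,0.0025,0.006,0,0,0,15,-0.0065,0.004,0.009,0,0,0,15,-0.009,0.005,0.012,0,0,0,15,-0.011,0.0065,0.015,0,0,0,15,-0.013,0.0077,0.018,0,0,0,15,-0.013,0.0077,0.018,0,0,0,15,-0.013,0.0077,0.018,0,0,0,15,-0.013,0.0077,0.018,0,0,0,15,-0.013,0.0077,0.018,0,0,0], squeeze=60)

```text
clock: 5.15
position: [0.4847, 0.0059, 0.1182]
ee_rot: [0.249, 0.907, -0.09, 0.329]
ft_force: [10.7, -2.4, -8.5]
grip_width: 0.288
grasp_force: 59.5
```

```bash
python3 - <<'E'
from h import *
o=get_obs();p=o["position"];d=np.array([-.554,.326,.766]);dp=p-np.array([.49242,.00191,.10798]);print(p,dp,dp@d,o["ft_force"],o["ft_force"]@d,o["joint_pos"],o["grip_width"])
for th in(.15,.3,.45,.6):
    R=Ro.from_rotvec([0,0,th]);print(th,np.round((R.apply(p-C)-(p-C))/.6,4),round(th/np.pi,4))
cv2.imwrite("pics/w2.png",camera("wrist")[:,:,::-1])
E
```

```text
[0.48471998 0.00592443 0.11820797] [-0.00770002  0.00401443  0.01022797] 0.013409138072498404 [10.69784964 -2.44568414 -8.49281039] -13.229394487069712 [-0.0846676  -0.10513025 -0.41762674  2.38974683  0.94189883  0.69416583
 -0.17532928] 0.28791829869418323
0.15 [-0.013  -0.0263  0.    ] 0.0477
0.3 [-0.022  -0.0543 -0.    ] 0.0955
0.45 [-0.0266 -0.0834  0.    ] 0.1432
0.6 [-0.0269 -0.1128  0.    ] 0.191
```

View pics/w2.png

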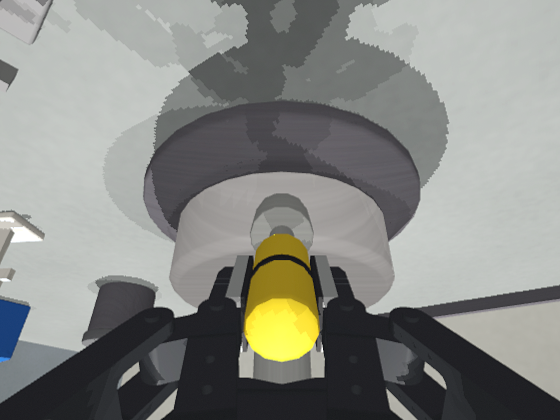

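The picture shows the handle gripped and drawn, with the shaft visible above the boss at about (283,235). The draw measures 13.4 mm at 13 N. Now I swing it.

>>> step_arm(commands=[15,-0.002,-0.0034,0,0,0,0.0064,15,-0.0039,-0.0068,0,0,0,0.0127,15,-0.0074,-0.0138,0,0,0,0.0255,15,-0.0107,-0.0209,0,0,0,0.0382,15,-0.0138,-0.0282,0,0,0,0.0509,15,-0.0165,-0.0355,0,0,0,0.0637,15,-0.0189,-0.043,0,0,0,0.0764,15,-0.021,-0.0506,0,0,0,0.0891,15,-0.022,-0.0543,0,0,0,0.0955,15,-0.022,-0.0543,0,0,0,0.0955])

```text
clock: 6.45
position: [0.4812, -0.0152, 0.1199]
ee_rot: [0.126, 0.941, -0.039, 0.312]
ft_force: [-49.6, 14.4, 2.2]
grip_width: 0.285
grasp_force: 89.0
```

```bash
cat >>h.py <<'E'
P1=np.array([.48472,.00592,.11821])  # TCP drawn at head 0
def rep(ths):
    o=get_obs();p=o["position"];a=np.arctan2(*(p-C)[1::-1]);a0=np.arctan2(*(P1-C)[1::-1])
    th=(a-a0+np.pi)%(2*np.pi)-np.pi
    R=Ro.from_rotvec([0,0,th]);d=R.apply(np.array([-.554,.326,.766]));t=R.apply([-.5075,-.862,0])
    e=p-C-R.apply(P1-C)
    print("th",th.round(4),"draw err mm",(e@d*1e3).round(2),"z err",(e[2]*1e3).round(2),"rad",(np.linalg.norm((p-C)[:2])*1e3).round(2),"Fd",(o["ft_force"]@d).round(2),"Ft",(o["ft_force"]@t).round(2),"F",o["ft_force"].round(1),"j",o["joint_pos"].round(3),o["clock"],"d",d.round(3))
    rz=Ro.from_quat(o["ee_rot"]).as_matrix();print("slant",np.degrees(np.arccos(-rz[2,2])).round(2),"yaw",np.arctan2(rz[1,1],rz[0,1])-np.arctan2(.862,.5075))
    for k in ths:
        D=Ro.from_rotvec([0,0,k]);print(k,np.round((D.apply(p-C)-(p-C))[:2]/.6,4),round(k/np.pi,4))
E
python3 -c "
from h import *
rep((.04,.1,.16,.2,.25,.3))"
```

```text
th 0.18 draw err mm -2.51 z err 1.68 rad 111.77 Fd 34.81 Ft 3.59 F [-49.6  14.4   2.2] j [ 1.117 -0.465 -1.189  2.417 -0.572  0.34   1.625] 6.45 d [-0.603  0.222  0.766]
slant 36.59 yaw 0.26841903886863405
0.04 [-0.0024 -0.007 ] 0.0127
0.1 [-0.0056 -0.0178] 0.0318
0.16 [-0.0081 -0.0287] 0.0509
0.2 [-0.0094 -0.036 ] 0.0637
0.25 [-0.0106 -0.0452] 0.0796
0.3 [-0.0113 -0.0545] 0.0955
```

The wrist came too close to the shoulder: j4 is at its limit and the force is about 50 N. The plunger is past its first slot, so it can ride on the track. I'll loosen the fingers into a cage around the bar and use a steeper tool slant, which moves the wrist outwards.

```bash
cat >>h.py <<'E'
H0=np.arctan2(*(P1+.019*np.array([-.554,.326,.766])-C)[1::-1])
def cage(th,u,sl,yaw=None):
    "TCP pose: grasp point u along handle axis from home middle, head th, tool slant sl deg"
    a=H0+th;rad=np.array([np.cos(a),np.sin(a),0]);S=np.radians(40);G=C+.12*rad+[0,0,.117]+u*(np.sin(S)*rad+[0,0,np.cos(S)])
    b=H0+(th if yaw is None else yaw);rb=np.array([np.cos(b),np.sin(b),0]);s=np.radians(sl);z=-(np.sin(s)*rb+[0,0,np.cos(s)])
    y=-np.array([-np.sin(b),np.cos(b),0]);return G+.019*z,Ro.from_matrix(np.c_[np.cross(y,z),y,z])
def now():
    o=get_obs();R=Ro.from_quat(o["ee_rot"]);z=R.as_matrix()[:,2];G=o["position"]-.019*z
    q=G-C;S=np.radians(40);r=np.hypot(q[0],q[1]);th=(np.arctan2(q[1],q[0])-H0+np.pi)%(2*np.pi)-np.pi
    print("th",round(th,4),"u(mm)",np.round(1e3*((r-.12)*np.sin(S)+(q[2]-.117)*np.cos(S)),1),"off",np.round(1e3*((r-.12)*np.cos(S)-(q[2]-.117)*np.sin(S)),1),
     "slant",np.degrees(np.arccos(-z[2])).round(1),"F",o["ft_force"].round(1),"grip",o["grip_width"]*85,"j",o["joint_pos"].round(3),o["clock"])
E
python3 -c "
from h import *
print(np.degrees(H0));now();
for sl in(27,22):print(cmd(*cage(.24,.022,sl)))
im=camera('top')
cv2.imwrite('pics/t1.png',cv2.resize(im[120:270,190:390,::-1],None,fx=4,fy=4))"
```

```text
149.40299342092857
th 0.1888 u(mm) 15.9 off -9.3 slant 36.6 F [-49.6  14.4   2.2] grip 24.2078152485805 j [ 1.117 -0.465 -1.189  2.417 -0.572  0.34   1.625] 6.45
[-0.0255 -0.004  -0.0049  0.0129  0.0517 -0.0095]
[-0.0279 -0.0033 -0.0061  0.0206  0.0784 -0.0094]
```

View pics/t1.png

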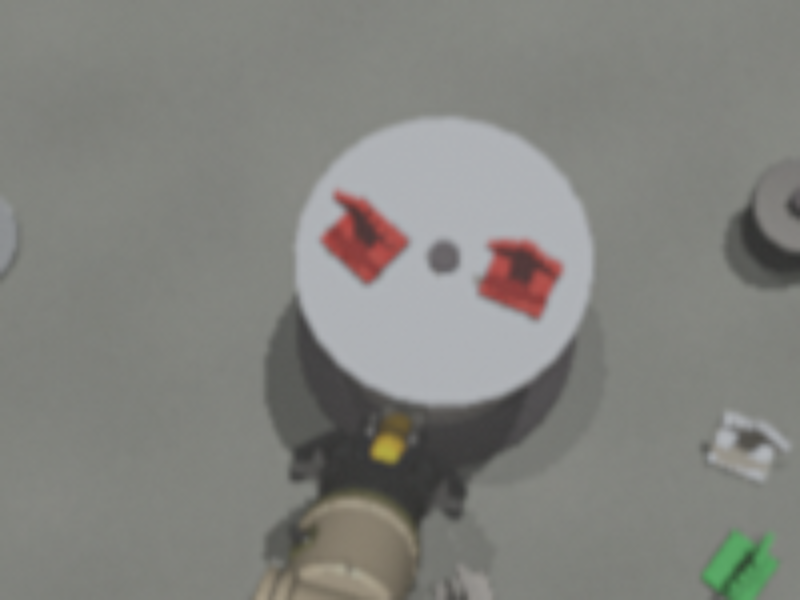

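The top crop shows the head turned, both red arrows standing on the deck at crop (365,237) and (520,275), and the handle still between the fingers at (388,440). Now I loosen and re-slant.

>>> step_arm(commands=[42,0,0,0,0,0,0,42,-0.005,0,0,0,0.01,0,42,-0.01,0,0,0.005,0.02,0,42,-0.015,-0.002,-0.002,0.007,0.03,-0.005,42,-0.02,-0.003,-0.003,0.01,0.04,-0.007,42,-0.025,-0.004,-0.005,0.013,0.052,-0.009,42,-0.025,-0.004,-0.005,0.013,0.052,-0.009,42,-0.025,-0.004,-0.005,0.013,0.052,-0.009,42,-0.025,-0.004,-0.005,0.013,0.052,-0.009,42,-0.025,-0.004,-0.005,0.013,0.052,-0.009])

```text
clock: 7.75
position: [0.4685, -0.0178, 0.1189]
ee_rot: [0.143, 0.961, -0.034, 0.234]
ft_force: [-0.5, 0.2, -0.4]
grip_width: 0.497
grasp_force: 0.0
```

```bash
python3 -c "
from h import *
now();
for sl in(27,22):print(cmd(*cage(.24,.022,sl)))
cv2.imwrite('pics/w3.png',camera('wrist')[:,:,::-1])"
```

```text
th 0.2357 u(mm) 21.9 off -3.1 slant 27.4 F [-0.5  0.2 -0.4] grip 42.21282381965108 j [ 1.225 -0.439 -1.225  2.319 -0.486  0.557  1.572] 7.75
[-0.0043  0.0003 -0.0033  0.0002  0.0023  0.0002]
[-0.0067  0.001  -0.0045  0.0083  0.0289  0.0002]
```

View pics/w3.png

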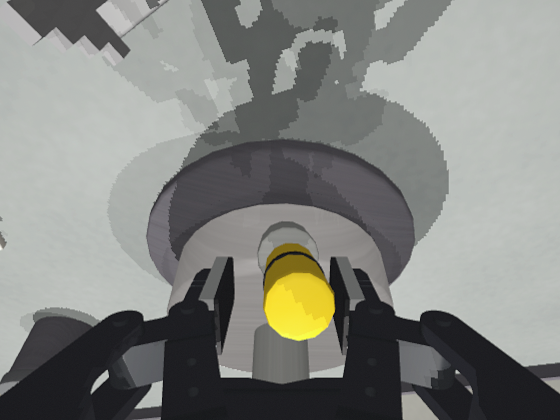

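Both fingers are clear of the bar except for the right one, which touches it on the clockwise side at about (335,300). That finger will lead the head counter-clockwise. The forces are near zero, so the plunger is riding on the track.

```bash
python3 -c "
from h import *
for i in range(1,9):
  f=i/8;print(cmd(*cage(.235+.265*f,.023,27.4-3.4*f)))"
```

```text
[-0.0071 -0.005  -0.0022  0.0002  0.0024  0.0092]
[-0.009  -0.0117 -0.0023  0.0008  0.0047  0.0197]
[-0.0107 -0.0185 -0.0024  0.0013  0.007   0.0303]
[-0.0122 -0.0253 -0.0025  0.0017  0.0094  0.0408]
[-0.0134 -0.0322 -0.0026  0.0021  0.0117  0.0513]
[-0.0145 -0.0391 -0.0027  0.0023  0.014   0.0619]
[-0.0153 -0.0461 -0.0028  0.0025  0.0164  0.0724]
[-0.0158 -0.0531 -0.0029  0.0026  0.0188  0.083 ]
```

>>> step_arm(commands=[42,-0.005,-0.004,-0.002,0,0.002,0.009,42,-0.009,-0.012,-0.002,0.001,0.005,0.02,42,-0.011,-0.0185,-0.0025,0.001,0.007,0.03,42,-0.012,-0.025,-0.0025,0.002,0.009,0.041,42,-0.0135,-0.032,-0.0025,0.002,0.012,0.051,42,-0.0145,-0.039,-0.003,0.002,0.014,0.062,42,-0.0155,-0.046,-0.003,0.0025,0.016,0.072,42,-0.016,-0.053,-0.003,0.0025,0.019,0.083,42,-0.016,-0.053,-0.003,0.0025,0.019,0.083,42,-0.016,-0.053,-0.003,0.0025,0.019,0.083])

```text
clock: 9.05
position: [0.459, -0.0495, 0.1172]
ee_rot: [0.017, 0.978, -0.004, 0.208]
ft_force: [0.7, -0.1, -0.2]
grip_width: 0.493
grasp_force: 0.0
```

```bash
python3 -c "
from h import *
now();
for i in range(1,9):
  f=i/8;print(cmd(*cage(.5+.16*f,.023,24)))"
```

```text
th 0.4988 u(mm) 23.0 off 0.1 slant 24.0 F [ 0.7 -0.1 -0.2] grip 41.89463723851767 j [ 1.11  -0.265 -0.983  2.309 -0.444  0.599  1.954] 9.05
[-0.     -0.0045  0.0001  0.0001 -0.0002  0.0066]
[-0.     -0.0087  0.0001  0.0001 -0.0002  0.0129]
[ 0.     -0.013   0.0001  0.0001 -0.0002  0.0193]
[ 0.0002 -0.0172  0.0001  0.0001 -0.0002  0.0257]
[ 0.0004 -0.0214  0.0001  0.0001 -0.0002  0.032 ]
[ 0.0007 -0.0256  0.0001  0.0001 -0.0002  0.0384]
[ 0.0011 -0.0299  0.0001  0.0001 -0.0002  0.0448]
[ 0.0016 -0.0341  0.0001  0.0001 -0.0002  0.0511]
```

>>> step_arm(commands=[42,0,-0.0045,0,0,0,0.004,42,0,-0.0087,0,0,0,0.008,42,0,-0.013,0,0,0,0.012,42,0,-0.017,0,0,0,0.016,42,0.0005,-0.0215,0,0,0,0.02,42,0.0005,-0.0255,0,0,0,0.024,42,0.001,-0.03,0,0,0,0.028,42,0.0015,-0.034,0,0,0,0.032,42,0.0015,-0.034,0,0,0,0.032,42,0.0015,-0.034,0,0,0,0.032])

```text
clock: 10.3
position: [0.4601, -0.0702, 0.1174]
ee_rot: [-0.032, 0.978, 0.007, 0.208]
ft_force: [1.2, 0.7, -0.2]
grip_width: 0.488
grasp_force: 0.0
```

```bash
python3 -c "
from h import *
now();
for i in range(1,11):
  f=i/10;print(cmd(*cage(.66+.08*f,.023,24,.6+.04*f)))
im=camera('top')
cv2.imwrite('pics/t2.png',np.hstack([cv2.resize(im[130:260,220:350,::-1],None,fx=3,fy=3),cv2.resize(camera('wrist')[:,:,::-1],None,fx=.73,fy=.93)[:390]]))"
```

```text
th 0.6587 u(mm) 23.0 off -0.2 slant 24.0 F [ 1.2  0.7 -0.2] grip 41.50700991837637 j [ 1.086 -0.208 -0.885  2.296 -0.46   0.613  2.146] 10.3
[ 0.     -0.002  -0.0003  0.0002 -0.      0.0012]
[ 0.0003 -0.0038 -0.0003  0.0002 -0.      0.0025]
[ 0.0005 -0.0055 -0.0003  0.0002 -0.      0.0038]
[ 0.0008 -0.0072 -0.0003  0.0002 -0.      0.005 ]
[ 0.0011 -0.0089 -0.0003  0.0002 -0.      0.0063]
[ 0.0014 -0.0107 -0.0003  0.0002 -0.      0.0076]
[ 0.0017 -0.0124 -0.0003  0.0002 -0.      0.0089]
[ 0.002  -0.0141 -0.0003  0.0002 -0.      0.0101]
[ 0.0024 -0.0158 -0.0003  0.0002 -0.      0.0114]
[ 0.0027 -0.0175 -0.0003  0.0002 -0.      0.0127]
```

View pics/t2.png

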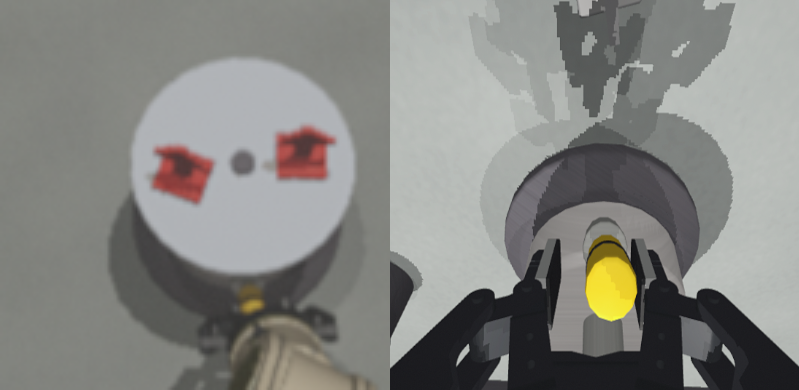

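The left half shows both arrows upright on the deck, now at about head 0.6 rad. The right half shows the bar at (610,285), led by the right finger. I sweep slowly from here and feel for the slot.

>>> step_arm(commands=[42,0,-0.0017,0,0,0,0.0012,42,0.0003,-0.0035,0,0,0,0.0025,42,0.0005,-0.0052,0,0,0,0.0038,42,0.0008,-0.007,0,0,0,0.005,42,0.0011,-0.0088,0,0,0,0.0063,42,0.0014,-0.0105,0,0,0,0.0076,42,0.0017,-0.0123,0,0,0,0.0089,42,0.002,-0.014,0,0,0,0.01,42,0.0024,-0.0158,0,0,0,0.0114,42,0.0027,-0.0175,0,0,0,0.0127])

```text
clock: 11.65
position: [0.4615, -0.0806, 0.1172]
ee_rot: [-0.052, 0.977, 0.011, 0.207]
ft_force: [-1.4, 0.9, -0.7]
grip_width: 0.493
grasp_force: 0.6
```

```bash
python3 -c "
from h import *
now();
for i in range(2,11,2):
  f=i/10;print(cmd(*cage(.74+.08*f,.023,24,.64+.04*f)))"
```

```text
th 0.7388 u(mm) 23.1 off 0.2 slant 24.0 F [-1.4  0.9 -0.7] grip 41.86451933250321 j [ 1.085 -0.179 -0.851  2.284 -0.463  0.622  2.223] 11.65
[ 0.0011 -0.0036  0.0001  0.0001 -0.0002  0.0023]
[ 0.0019 -0.007   0.0001  0.0001 -0.0002  0.0049]
[ 0.0028 -0.0104  0.0001  0.0001 -0.0002  0.0074]
[ 0.0037 -0.0138  0.0001  0.0001 -0.0002  0.01  ]
[ 0.0047 -0.0171  0.0001  0.0001 -0.0002  0.0125]
```

>>> step_arm(commands=[42,0.0005,-0.0018,0,0,0,0.0012,42,0.001,-0.0035,0,0,0,0.0025,42,0.0014,-0.0052,0,0,0,0.0038,42,0.0018,-0.007,0,0,0,0.005,42,0.0023,-0.0087,0,0,0,0.0063,42,0.0028,-0.0104,0,0,0,0.0076,42,0.0033,-0.0121,0,0,0,0.0089,42,0.0037,-0.0138,0,0,0,0.01,42,0.0042,-0.0155,0,0,0,0.0114,42,0.0047,-0.0171,0,0,0,0.0127])

```text
clock: 12.9
position: [0.4645, -0.0911, 0.1173]
ee_rot: [-0.072, 0.976, 0.015, 0.207]
ft_force: [0.2, 0.6, 0.2]
grip_width: 0.489
grasp_force: 0.1
```

```bash
python3 -c "
from h import *
now();
for i in range(2,11,2):
  f=i/10;print(cmd(*cage(.82+.08*f,.023,24,.68+.04*f)))"
```

```text
th 0.8219 u(mm) 23.0 off -0.1 slant 24.0 F [0.2 0.6 0.2] grip 41.579494453775375 j [ 1.089 -0.148 -0.824  2.268 -0.46   0.63   2.294] 12.9
[ 0.0008 -0.0029 -0.0001  0.0002 -0.0001  0.0025]
[ 0.0019 -0.0063 -0.0001  0.0002 -0.0001  0.005 ]
[ 0.003  -0.0096 -0.0001  0.0002 -0.0001  0.0076]
[ 0.0042 -0.0128 -0.0001  0.0002 -0.0001  0.0101]
[ 0.0055 -0.0161 -0.0001  0.0002 -0.0001  0.0126]
```

>>> step_arm(commands=[42,0.0005,-0.0016,0,0,0,0.0012,42,0.001,-0.0031,0,0,0,0.0025,42,0.0015,-0.0047,0,0,0,0.0038,42,0.002,-0.0063,0,0,0,0.005,42,0.0025,-0.008,0,0,0,0.0063,42,0.003,-0.0096,0,0,0,0.0076,42,0.0036,-0.0112,0,0,0,0.0089,42,0.0042,-0.0128,0,0,0,0.01,42,0.0048,-0.0145,0,0,0,0.0114,42,0.0055,-0.0161,0,0,0,0.0127])

```text
clock: 14.15
position: [0.4676, -0.1006, 0.1172]
ee_rot: [-0.091, 0.974, 0.019, 0.207]
ft_force: [-0.0, -0.3, 0.1]
grip_width: 0.486
grasp_force: 0.0
```

```bash
python3 -c "
from h import *
now();
for i in range(2,11,2):
  f=i/10;print(cmd(*cage(.90+.08*f,.023,24,.72+.03*f)))"
```

```text
th 0.8982 u(mm) 23.0 off 0.0 slant 24.0 F [-0.  -0.3  0.1] grip 41.32953075871967 j [ 1.094 -0.116 -0.802  2.249 -0.456  0.641  2.359] 14.15
[ 0.0015 -0.0036  0.0001  0.0001 -0.0002  0.0018]
[ 0.0028 -0.0069  0.0001  0.0001 -0.0002  0.0037]
[ 0.0042 -0.0101  0.0001  0.0001 -0.0002  0.0056]
[ 0.0057 -0.0133  0.0001  0.0001 -0.0002  0.0075]
[ 0.0072 -0.0165  0.0001  0.0001 -0.0002  0.0094]
```

>>> step_arm(commands=[42,0.0007,-0.0018,0,0,0,0.0009,42,0.0014,-0.0035,0,0,0,0.0018,42,0.0021,-0.0052,0,0,0,0.0028,42,0.0028,-0.0069,0,0,0,0.0037,42,0.0035,-0.0085,0,0,0,0.0046,42,0.0042,-0.0101,0,0,0,0.0056,42,0.005,-0.0117,0,0,0,0.0065,42,0.0057,-0.0133,0,0,0,0.0075,42,0.0064,-0.015,0,0,0,0.0085,42,0.0072,-0.0165,0,0,0,0.0094])

```text
clock: 15.4
position: [0.4708, -0.1072, 0.1164]
ee_rot: [-0.107, 0.973, 0.025, 0.205]
ft_force: [-14.6, 16.1, 15.2]
grip_width: 0.493
grasp_force: 9.9
```

```bash
python3 -c "
from h import *
now();
for i in range(2,11,2):
  f=i/10;print(cmd(*cage(.98+.08*f,.023,24,.75+.03*f)))
im=camera('top')
cv2.imwrite('pics/t3.png',np.hstack([cv2.resize(im[130:260,220:350,::-1],None,fx=3,fy=3),cv2.resize(camera('wrist')[:,:,::-1],None,fx=.73,fy=.93)[:390]]))"
```

```text
th 0.9552 u(mm) 22.1 off 0.3 slant 23.8 F [-14.6  16.1  15.2] grip 41.889365387748995 j [ 1.1   -0.084 -0.79   2.23  -0.445  0.654  2.404] 15.4
[ 0.0035 -0.0086  0.0015 -0.0011 -0.0015  0.0006]
[ 0.0051 -0.0117  0.0015 -0.0011 -0.0015  0.0025]
[ 0.0068 -0.0148  0.0015 -0.001  -0.0015  0.0044]
[ 0.0085 -0.0179  0.0015 -0.001  -0.0015  0.0063]
[ 0.0103 -0.021   0.0015 -0.001  -0.0015  0.0082]
```

View pics/t3.png

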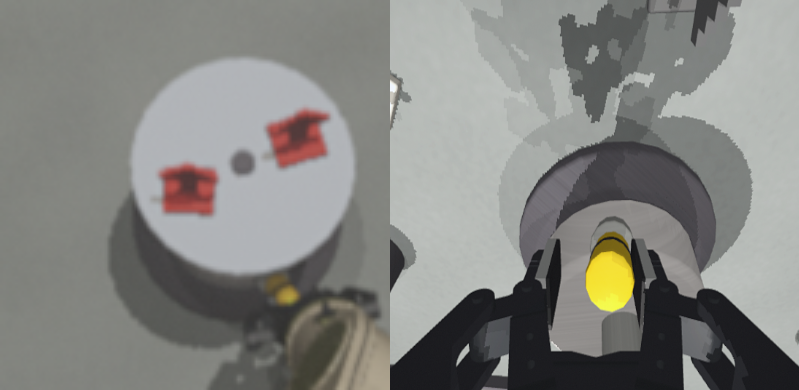

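The left half shows both arrows upright. The right half shows the bar sunk closer to the boss (ring at (605,240), cap at (610,285)). With 26 N on the leading finger and the head stopped, the pin has dropped. I back off so friction can't hold the plunger, then open.

>>> step_arm(commands=[42,-0.001,0.0025,0,0,0,0,42,-0.002,0.005,0,0,0,0,42,-0.003,0.0075,0,0,0,0,42,-0.004,0.01,0,0,0,0,42,-0.0045,0.0115,0,0,0,0,42,-0.0045,0.0115,0,0,0,0,42,-0.0045,0.0115,0,0,0,0,60,-0.0045,0.0115,0,0,0,0,75,-0.0045,0.0115,0,0,0,0,85,-0.0045,0.0115,0,0,0,0])

```text
clock: 16.75
position: [0.4693, -0.1035, 0.1172]
ee_rot: [-0.105, 0.973, 0.022, 0.206]
ft_force: [-0.0, 0.2, 0.4]
grip_width: 0.996
grasp_force: 0.0
```

```bash
python3 -c "
from h import *
now();o=get_obs();im=camera('wrist')
hsv=cv2.cvtColor(im,cv2.COLOR_RGB2HSV);m=cv2.inRange(hsv,(22,120,120),(35,255,255));ys,xs=np.nonzero(m);print('yellow rows',ys.min(),ys.max(),'cols',xs.min(),xs.max())
T=camera_params('wrist')['tool_from_camera'];Tw=np.eye(4);Tw[:3,:3]=Ro.from_quat(o['ee_rot']).as_matrix();Tw[:3,3]=o['position']
E=np.linalg.inv(Tw@T);K=camera_params('wrist')['mtx']
th=.90;S=np.radians(40);a=H0+th;rad=np.array([np.cos(a),np.sin(a),0]);d=np.sin(S)*rad+[0,0,np.cos(S)];t=np.array([-np.sin(a),np.cos(a),0]);n=np.cross(t,d)
for dr in(0,.005,.010):
  f=np.linspace(0,6.28,60);P=[C+.12*rad+[0,0,.117]+(e+dr)*d+.013*(np.cos(k)*t+np.sin(k)*n) for e in(-.03,.03) for k in f]
  q=np.array([K@(E@np.r_[x,1])[:3] for x in P]);q=q[:,:2]/q[:,2:];print(dr,q.min(0),q.max(0))
"
```

```text
th 0.9247 u(mm) 22.7 off -0.3 slant 24.0 F [-0.   0.2  0.4] grip 84.62120782740593 j [ 1.095 -0.1   -0.793  2.24  -0.456  0.649  2.4  ] 16.75
yellow rows 257 333 cols 262 328
0 [253.38253232 244.95644508] [322.458472   333.83116461]
0.005 [250.97033243 246.1318429 ] [322.71038661 338.99896943]
0.01 [248.36497337 247.3713584 ] [322.98289199 344.58413429]
```

The yellow bottom edge at row 333 matches the fully home prediction of 333.8, against 344.6 if it were riding on the track. I retreat along the slant.

>>> step_arm(commands=[85,-0.006,-0.002,0.01,0,0,0,85,-0.013,-0.004,0.022,0,0,0,85,-0.02,-0.006,0.034,0,0,0,85,-0.027,-0.008,0.046,0,0,0,85,-0.034,-0.01,0.058,0,0,0,85,-0.041,-0.012,0.07,0,0,0,85,-0.048,-0.014,0.082,0,0,0,85,-0.055,-0.016,0.094,0,0,0,85,-0.061,-0.018,0.105,0,0,0,85,-0.061,-0.018,0.105,0,0,0])

```text
clock: 18.05
position: [0.4327, -0.1146, 0.1808]
ee_rot: [-0.105, 0.972, 0.022, 0.207]
ft_force: [0.8, 0.0, -0.0]
grip_width: 0.997
grasp_force: 0.0
```

```bash
python3 -c "
from h import *
now()
im=camera('top');print
cv2.imwrite('pics/t4.png',np.hstack([cv2.resize(im[130:260,220:350,::-1],None,fx=3,fy=3),cv2.resize(camera('scene')[130:330,180:390,::-1],(400,390))]))"
```

```text
th 0.9032 u(mm) 95.9 off -12.0 slant 24.0 F [ 0.8  0.  -0. ] grip 84.73337725724288 j [ 1.095 -0.295 -0.661  2.228 -0.565  0.875  2.52 ] 18.05
```

View pics/t4.png

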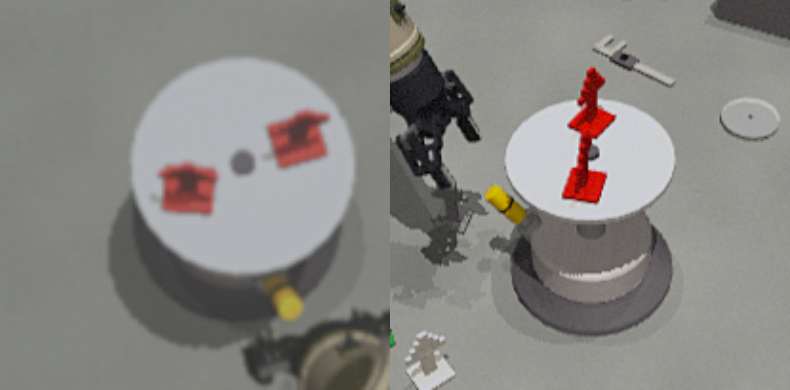

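Both arrows stand on the deck, the handle is free, and the gripper is clear of it. One last check of the cap radius before I hand in.

```bash
python3 -c "
from h import *
for z in(.14,.148):
  q=ray('top',(220+289/3-.3,130+303/3-.3),z)-C;print(z,np.hypot(q[0],q[1]),(np.degrees(np.arctan2(q[1],q[0]))%360-149.4)*np.pi/180)
print(hand_in())"
```

```text
0.14 0.131662307607372 0.8851488573696384
0.148 0.13285700918485807 0.8774219130592831
the job is handed in; nothing more can be done
None
```

I swung the carousel counter-clockwise to the hidden slot at about 0.88 rad, and by the camera checks the plunger is home there. Both red arrows are still standing, the handle is released, and I handed the job in at about 18 s. On the way the arm hit a joint limit and pressed on the handle with about 50 N through the fingers, so I finished the swing with loose fingers and the plunger riding on the track.

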